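# Put the bench hardware back where it belongs

### The arm

A 6-joint arm with a two-finger parallel gripper is mounted at the origin on the work surface. World frame = base frame: x ahead of the robot, y to its left, z up, the work surface at z = 0. Lengths are in m, angles in rad, forces in N, time in s.
With the tool pointing down it reaches from about 0.3 to 0.85 m from the base axis. Payload 4.2 kg.
Tool frame: the origin (TCP) lies on the centre line of the jaws, within the pads' length; the fingertips stand 17 mm ahead of it and the grasp point (between the pads) lies 2 mm behind it; z points along the fingers, y is the line along which they close (so a half turn about z gives the same grasp; the last joint's range is limited). The gripper opens to 91 mm and grips with 3 to 60 N. Pads are 32 mm wide; open, the fingers measure 118 mm over their backs; the gripper's body (76 mm by 178 mm) begins 60 mm behind the grasp point.
Start: joints at [-1.331, 0.32, 1.565, -0, 1.257, -0.02], TCP at [0.148, -0.556, 0.231] pointing down, gripper open.
Joint ranges: [-3.11, 3.11], [-0.84, 2.01], [0.21, 2.61], [-1.34, 4.49], [0.05, 2.63], [-2.56, 2.56]. Speed limits (rad/s): [2.57, 2.57, 3.14, 3.14, 3.14, 3.14].

### API

Orientations are given as a 3x3 rotation matrix whose columns are the frame's x, y, z axes.
In Python, from cell import * gives the robot as it stands. The module is installed in compiled form; this text tells all that it offers.
- The arm moves only by the tool apply_moves, never from a script. Its argument "targets" is a list of rows, each a list of 3 entries, a list of its own where there are three numbers: the shift along the tool's x, y, z scaled (see below), then the turn, a rotation vector about the tool's x, y, z scaled (see below), then the closure, from -1 (fully open) to 1 (shut). A call has 1 to 10 rows; each row is the pose to reach, as a shift and turn from the pose commanded when the call began, along the tool's axes at that moment, turning the shorter way round; what a row does not reach only later rows make up. The controller multiplies each number of a shift by 25 cm and each number of a turn by 180 degrees. A row lasts 1/12 s, in which the tool goes at most 41.7 mm and 7.16 degrees, less where a joint would pass 70% of its speed; a pose out of reach is approached as far as the arm can. A call with a number of a shift or a turn outside -1 to 1 is refused whole. A call with a gripper value outside its range is refused whole. The fingers move at their own pace and stop on an object; the grip force is fixed at half the most. Time passes only in rows, so rows that repeat a pose let the fingers close. It gives the time, the measured TCP pose, the force, the opening and the grip force at its end, in the units of the state.
- sense(): the state, without advancing time (a new reading comes with each control period).
- capture(name): name is "scene" or "top"; returns the picture (400x640x3 uint8, red, green, blue); there is no depth.
- camera_model(name): a dict with "fx", "fy", "cx", "cy" (pixels), "world_from_camera" (4x4, takes a point from camera to world coordinates). Camera axes: x right, y up, looking along -z (the intrinsics and any distortion apply to the point x, -y, -z); pixel columns grow to the right and rows downward; lengths in m; the calibration is good to about 2 mm. A picture is of the moment at which its call begins. camera_model takes no time and is no camera call.
- close_job(): hands the job in; it is judged then, once.
Trained networks look in the newest picture that a camera, given by its name, has taken for a name from the list of things; names that differ only in an ending like _2 or _b are one class to them, and where a whole thing is asked for, a point or a joint stands for the part that bears it (a point fixed in the world has none). Each returns a list of dicts, best first, with "conf" (0 to 1); they miss things now and then, are a little off and sometimes report something else, mostly with a low value. They report only what shows in the picture. A call takes as long as a camera call. They do not tell look-alikes from the thing itself.
- find_in(thing, camera): "uv" ([column, row] in pixels, amid what is visible of it).
- regions_of(thing, camera): "pixels" (400x640 bool, what is visible of it) and "uv" ([column, row] in pixels, amid what is visible of it).
The state is a dict: "time_s": time; "joint_positions": joint angles; "joint_velocities": joint speeds; "tau": joint torques, N m; "eef_pos": TCP position; "tool_rot": TCP orientation; "ft_force": force on the tool from outside, world axes, zero at the start; "moment": the same for the moment, N m; "grip_width": finger opening in m; "grasp_force": force on a finger pad.
Only numpy, scipy, OpenCV 4.12 (cv2) and the standard library are available. Lean on these libraries where they do the work, as an engineer would, in place of code of your own. Each camera call takes 0.05 s, during which the arm holds its last target. There are 200 camera calls.

### The job

Sort the loose hardware on the bench: drop both big brass screws into the ceramic mug of screws, lay the steel hinge pin flat on the bottom of the enamel tin, and stand the spark plug socket upright on the middle of the black magnetic strip, in the gap between the small sockets. Keep the mug and the tin upright, and leave the padlock, the roll of tape and the cork float where they are.

Things in the scene. Friction and masses are not known exactly. Their poses are not given: they have to be found in the camera images.
- screw_a: First of two alike: brass wood screw with hexagonal head, lying on the bench: 58 mm long, shank 9 mm thick, head 14 mm across flats, 6 mm thick, last 10 mm a point. Origin on its axis at its centre of mass, 23 mm from the head's top, 6 mm above the bench as it lies (grip the shank there). x runs from head to point. Goes into the mug.
- screw_b: Second of the two alike: brass wood screw with hexagonal head, lying on the bench: 58 mm long, shank 9 mm thick, head 14 mm across flats, 6 mm thick, last 10 mm a point. Origin on its axis at its centre of mass, 23 mm from the head's top, 6 mm above the bench as it lies (grip the shank there). x runs from head to point. Goes into the mug.
- hinge_pin: Steel hinge pin, a plain smooth rod lying on the bench: 88 mm long, 9 mm thick, with a flat round head 14 mm wide and 4 mm thick at one end. Origin on its axis at mid-length, 6 mm above the bench as it lies; x runs along the pin, the head at -x. Goes into the tin.
- spark_socket: Chrome spark plug socket standing upright on the bench: a plain cylinder 24 mm in diameter, 64 mm tall, with a dark round mouth on top. Origin at the centre of its underside, z up along it. Goes onto the strip.
- mug: White ceramic mug standing upright and loose (0.45 kg), 90 mm outside diameter, 75 mm tall, wall 4 mm, handle at its +y side (out to 74 mm from the centre). A fixed bed of small brass screws fills it to 17 mm above the bench. Origin at the centre of its underside, z up.
- tin: Low open enamel tin, blue with a white rim, standing loose (0.35 kg): 100 mm along its x, 140 mm along its y (its long side), 33 mm tall, walls and floor 3 mm thick. Origin at the centre of its underside, z up.
- strip: Black magnetic strip fixed flat on the bench: 46 mm along its x, 220 mm along its y (long side), 10 mm thick. Short sockets 18 to 22 mm wide stand fixed on it 72 and 98 mm either side of the middle, tops at most 40 mm above the bench; the free gap is 122 mm long. Origin at the centre of its underside, below the gap's middle. It does not pull noticeably: the socket just stands on it.
- padlock: Bystander: small brass padlock lying flat, about 58 by 40 mm, 16 mm high. Origin near its middle, on its underside.
- tape_roll: Bystander: black roll of tape lying flat, 52 mm in diameter, 19 mm high. Origin at the centre of its underside.
- cork_float: Bystander: cork fishing float with a white band, standing up, 32 mm in diameter, 32 mm high. Origin at the centre of its underside.
Things that resemble listed ones, but are neither listed nor needed, are in the scene too. Leave any green or red look-alike of the hinge_pin alone.

How it is judged:
By the outcome, as a careful person would: the job done as asked, in the order asked, and still so for the second after the job is handed in, with the robot touching nothing.
It also fails if it takes over 106 s, if anything falls off the work surface, if the arm or the gripper's body presses on something with over 40 N, if the wrist force passes 120 N, or if a joint passes its speed limit or range.

## Working session

There is one attempt and no reset: what is moved stays moved. The work goes in short steps, Python scripts to look and compute and a tool call to move; the robot and the scene stay as the last step left them, time stands still between calls to the robot, and variables do not carry over. Pictures are saved under pics/ and viewed, at most 14 in all, crops included, and the job is handed in when it is done.

Besides the shell and the picture viewer there is one more tool, called after "Emit:" as name(argument=value, ...), one argument or row to a line, values as JSON. apply_moves: Moves the arm, as the interface text tells. Its arguments: {"type":"object","properties":{"targets":{"type":"array","items":{"type":"array"}}},"required":["targets"]}

```bash
mkdir -p pics
python3 - <<'E'
from cell import *
import cv2,numpy as np
for n in("scene","top"):
    im=capture(n); cv2.imwrite(f"pics/{n}0.png",im[...,::-1])
    m=camera_model(n); print(n,{k:(np.round(v,4).tolist() if k=="world_from_camera" else v) for k,v in m.items()})
s=sense();print(s['time_s'],s['eef_pos'],s['tool_rot'],s['grip_width'])
E
```

```text
scene {'fx': 388.60051535609, 'fy': 388.60051535609, 'cx': 319.79682559247914, 'cy': 200.6426400953985, 'world_from_camera': [[-0.4644, -0.7172, 0.5196, 0.9648], [0.8856, -0.3692, 0.2818, 0.3079], [-0.0102, 0.591, 0.8066, 0.7481], [0.0, 0.0, 0.0, 1.0]]}
top {'fx': 505.13958074793277, 'fy': 505.13958074793277, 'cx': 314.26729509501445, 'cy': 198.1977423142218, 'world_from_camera': [[0.0176, 0.9973, -0.0708, 0.4161], [-0.9998, 0.0178, 0.002, 0.056], [0.0032, 0.0708, 0.9975, 1.2251], [0.0, 0.0, 0.0, 1.0]]}
0.1 [ 0.14759368 -0.55530529  0.2302158 ] [[ 9.66453578e-01  2.56841090e-01 -3.67399079e-04]
 [ 2.56841351e-01 -9.66452428e-01  1.49145855e-03]
 [ 2.79941084e-05 -1.53578873e-03 -9.99998820e-01]] 0.09145342392804638
```

View pics/scene0.png

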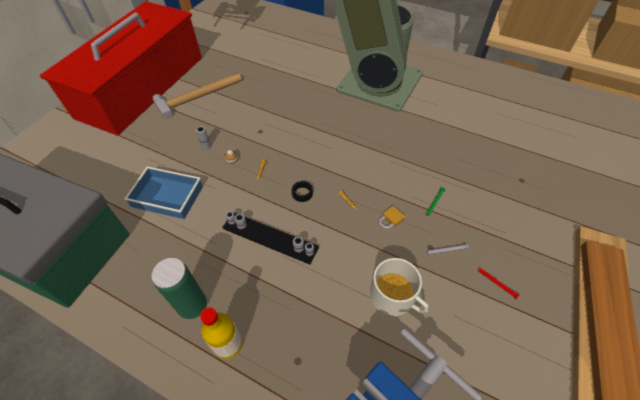

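View pics/top0.png

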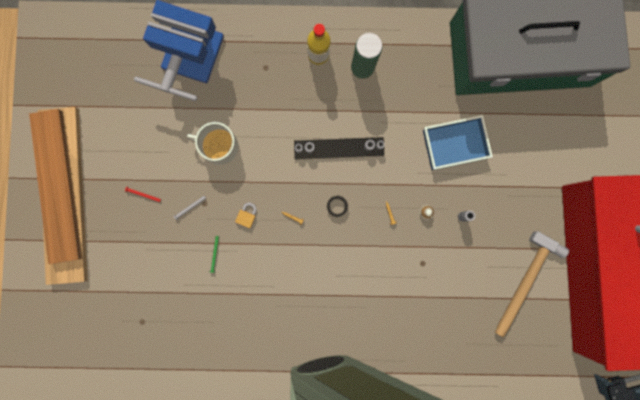

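The top view shows screws at (293,217) and (391,213), the steel pin at (190,208), the socket at (468,215), the mug at (215,141), the tin at (458,143) and the strip at (339,148). The green pin at (215,254) and the red one at (143,194) are look-alikes. Next I'll measure positions with both cameras.

```bash
cat > h.py <<'E'
from cell import *
import cv2,numpy as np
def ray(n,uv,z):
    m=camera_model(n);T=np.array(m["world_from_camera"])
    d=T[:3,:3]@np.array([(uv[0]-m["cx"])/m["fx"],-(uv[1]-m["cy"])/m["fy"],-1.])
    return T[:3,3]+d*(z-T[2,3])/d[2]
def go(p,yaw,tilt0=True):
    """numbers for a row: tool down at p with x axis yaw (mod pi)"""
    s=sense();R=np.array(s["tool_rot"]);P=np.array(s["eef_pos"])
    j1=np.arctan2(p[1],p[0]);best=min((yaw+k*np.pi for k in(-2,-1,0,1,2)),key=lambda y:abs(j1+np.pi/2-y))
    c,t=np.cos(best),np.sin(best);Rt=np.array([[c,t,0],[t,-c,0],[0,0,-1.]])
    rv=cv2.Rodrigues(R.T@Rt)[0].ravel()
    print("shift",np.round(R.T@(np.array(p)-P)/.25,3).tolist(),"turn",np.round(rv/np.pi,4).tolist(),"j6",round(j1+np.pi/2-best,2),"deg",round(np.degrees(np.linalg.norm(rv))))
def state():
    s=sense();print(round(s['time_s'],2),np.round(s['eef_pos'],4),"w",round(s['grip_width'],4),"g",np.round(s['grasp_force'],1),"F",np.round(s['ft_force'],1))
E
python3 - <<'E'
from h import *
zs=dict(screw_a=.006,hinge_pin=.006,spark_socket=.032,mug=.0375,tin=.0165,strip=.01,padlock=.008,tape_roll=.01,cork_float=.016)
for n in("top","scene"):
    capture(n)
    for t,z in zs.items():
        for d in regions_of(t,n)[:4]:
            v,u=np.nonzero(d["pixels"])
            W=np.array([ray(n,(a,b),z)[:2] for a,b in zip(u,v)])
            if len(W)<5: continue
            (c,sz,a)=cv2.minAreaRect((W*1000).astype(np.float32))
            w,V=np.linalg.eigh(np.cov(W.T)); ax=V[:,1]
            pr=(W-W.mean(0))@ax
            print(n,t,round(d["conf"],2),np.round(d["uv"]),len(u),"mean",np.round(W.mean(0)*1000),"rect",np.round(c),np.round(sz),round(a),"axdeg",round(np.degrees(np.arctan2(ax[1],ax[0]))%180),"ext",np.round([pr.min()*1e3,pr.max()*1e3]))
E
```

```text
top screw_a 0.44 [427. 213.] 154 mean [ 474. -219.] rect [ 474. -218.] [29. 32.] 1 axdeg 97 ext [-16.  17.]
top screw_a 0.42 [292. 218.] 69 mean [454. 102.] rect [457. 104.] [51. 11.] 61 axdeg 65 ext [-22.  29.]
top hinge_pin 0.63 [146. 195.] 165 mean [504. 470.] rect [505. 469.] [91. 13.] 74 axdeg 72 ext [-47.  44.]
top hinge_pin 0.55 [190. 206.] 151 mean [477. 351.] rect [476. 354.] [12. 88.] 36 axdeg 127 ext [-41.  47.]
top spark_socket 0.54 [465. 212.] 159 mean [ 465. -306.] rect [ 465. -306.] [24. 38.] 1 axdeg 100 ext [-20.  20.]
top mug 0.76 [216. 139.] 1468 mean [627. 290.] rect [627. 289.] [111.  94.] 37 axdeg 60 ext [-56.  67.]
top tin 0.66 [459. 142.] 2635 mean [ 643. -289.] rect [ 643. -289.] [104. 155.] 12 axdeg 102 ext [-77.  78.]
top strip 0.9 [338. 149.] 1752 mean [626.  -5.] rect [626.  -4.] [ 51. 220.] 2 axdeg 93 ext [-110.  110.]
top padlock 0.71 [245. 216.] 309 mean [455. 217.] rect [460. 214.] [42. 57.] 67 axdeg 161 ext [-34.  24.]
top padlock 0.43 [466. 214.] 145 mean [ 466. -314.] rect [ 466. -313.] [24. 39.] 1 axdeg 100 ext [-19.  20.]
top tape_roll 0.71 [332. 
[... 923 characters left out ...]
. -279.] [118. 161.] 13 axdeg 97 ext [-86.  82.]
scene mug 0.8 [394. 288.] 2513 mean [624. 288.] rect [620. 285.] [119. 104.] 32 axdeg 19 ext [-58.  65.]
scene tin 0.81 [161. 193.] 2655 mean [ 641. -290.] rect [ 638. -292.] [123. 165.] 13 axdeg 96 ext [-89.  86.]
scene strip 0.8 [270. 237.] 1951 mean [628.  -4.] rect [628.  -9.] [ 54. 231.] 3 axdeg 93 ext [-120.  111.]
scene padlock 0.82 [392. 215.] 255 mean [450. 216.] rect [451. 215.] [39. 49.] 74 axdeg 21 ext [-29.  27.]
scene tape_roll 0.82 [302. 187.] 278 mean [485.  -2.] rect [485.  -2.] [57. 51.] 27 axdeg 35 ext [-30.  30.]
scene tape_roll 0.55 [204. 139.] 213 mean [ 447. -326.] rect [ 446. -327.] [90. 26.] 51 axdeg 50 ext [-46.  44.]
```

Run:
```python
import cv2,numpy as np
t=cv2.imread("pics/top0.png");s=cv2.imread("pics/scene0.png")
c=lambda i,u,v,w,h,k:cv2.resize(i[v:v+h,u:u+w],None,fx=k,fy=k,interpolation=cv2.INTER_CUBIC)
r=[c(t,170,190,80,40,5),c(t,270,200,40,40,5),c(t,370,195,40,40,5)]
a=np.hstack(r) if 0 else np.hstack([r[0],r[1],r[2]])
b=np.hstack([c(s,425,235,80,40,5),c(s,328,180,40,40,5),c(s,242,150,40,40,5)])
cv2.imwrite("pics/c1.png",np.vstack([a,b]))
```

```text
(no output)
```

View pics/c1.png

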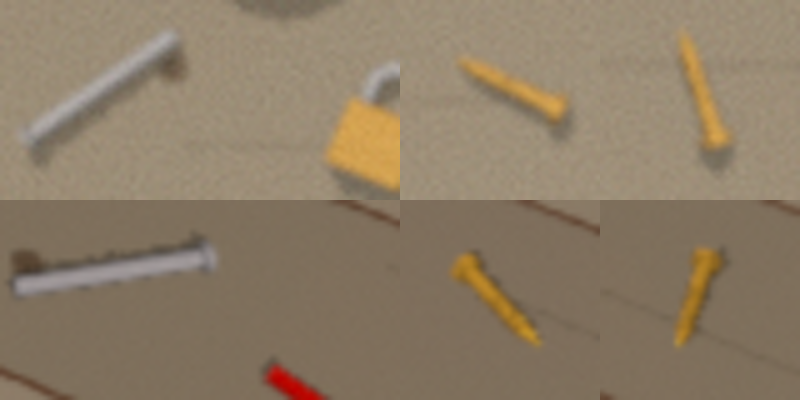

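The crops show that both screws' heads are at their lower-right ends in the top view, at about (303,222) and (393,223). The steel pin runs from (176,217) to (205,197). Next I'll refine the positions by colour and plan the first grasp.

Run:
```python
from h import *
for n,boxes in dict(top=[(275,205,310,230),(380,195,402,230)],scene=[(333,186,360,212),(250,155,272,182)]).items():
    im=cv2.imread(f"pics/{n}0.png");hsv=cv2.cvtColor(im,cv2.COLOR_BGR2HSV)
    for u0,v0,u1,v1 in boxes:
        m=(hsv[v0:v1,u0:u1,1]>125)&(hsv[v0:v1,u0:u1,2]>100)
        v,u=np.nonzero(m);W=np.array([ray(n,(a+u0,b+v0),.006)[:2] for a,b in zip(u,v)])*1e3
        w,V=np.linalg.eigh(np.cov(W.T));ax=V[:,1];pr=(W-W.mean(0))@ax
        print(n,len(u),W.mean(0).round(1),"deg",round(np.degrees(np.arctan2(ax[1],ax[0]))%180,1),"mid",(W.mean(0)+ax*(pr.min()+pr.max())/2).round(1),np.ptp(pr).round())
print("mug",ray("top",(215,141),.075),"sock mouth",ray("top",(470,215),.064),ray("scene",(200.5,130),.064))
a=np.radians(64.5)
go((.454,.102,.16),a);go((.454,.102,.02),a);state()
```

```text
top 68 [454.7 102.8] deg 65.9 mid [455.9 105.4] 52.0
top 68 [ 467.8 -130. ] deg 19.0 mid [ 469.5 -129.4] 53.0
scene 96 [453.3 101.8] deg 63.3 mid [454.7 104.5] 60.0
scene 82 [ 464.  -131.5] deg 18.7 mid [ 467.  -130.5] 61.0
mug [0.62547708 0.28425504 0.075     ] sock mouth [ 0.46611566 -0.30533433  0.064     ] [ 0.46614382 -0.30219978  0.064     ]
shift [1.86, -2.228, 0.284] turn [0.0, -0.0, -0.2756] j6 0.67 deg 50
shift [1.86, -2.228, 0.844] turn [0.0, -0.0, -0.2756] j6 0.67 deg 50
1.1 [ 0.1477 -0.5557  0.231 ] w 0.0915 g 0.0 F [0.1 0.8 0. ]
```

Emit:
apply_moves(
  targets=[
    [[0.93,-1,0],[0,0,0],-1],
    [[0.93,-1,0],[0,0,0],-1],
    [[0.93,-1,0],[0,0,0],-1],
    [[0.93,-1,0],[0,0,0],-1],
    [[0.93,-1,0],[0,0,0],-1],
    [[0.93,-1,0],[0,0,0],-1],
    [[0.93,-1,0],[0,0,0],-1],
    [[0.93,-1,0],[0,0,0],-1],
    [[0.93,-1,0],[0,0,0],-1],
  ],
)

```text
time_s: 1.85
eef_pos: [0.3095, -0.2497, 0.2311]
tool_rot: [[0.965, 0.261, 0.001], [0.261, -0.965, 0.002], [0.002, -0.002, -1.0]]
ft_force: [-0.1, 0.7, 0.0]
grip_width: 0.0917
grasp_force: 0.0
```

Emit:
apply_moves(
  targets=[
    [[0.93,-1,0.2],[0,0,-0.2756],-1],
    [[0.93,-1,0.2],[0,0,-0.2756],-1],
    [[0.93,-1,0.2],[0,0,-0.2756],-1],
    [[0.93,-1,0.2],[0,0,-0.2756],-1],
    [[0.93,-1,0.2],[0,0,-0.2756],-1],
    [[0.93,-1,0.2],[0,0,-0.2756],-1],
    [[0.93,-1,0.2],[0,0,-0.2756],-1],
    [[0.93,-1,0.2],[0,0,-0.2756],-1],
    [[0.93,-1,0.2],[0,0,-0.2756],-1],
    [[0.93,-1,0.2],[0,0,-0.2756],-1],
  ],
)

```text
time_s: 2.68
eef_pos: [0.4698, 0.0489, 0.1803]
tool_rot: [[0.427, 0.904, -0.0], [0.904, -0.427, -0.0], [-0.0, -0.0, -1.0]]
ft_force: [-0.2, 0.1, 0.2]
grip_width: 0.0914
grasp_force: 0.0
```

Run:
```python
from h import *
a=np.radians(64.5);state()
go((.454,.102,.06),a);go((.454,.102,.02),a)
```

```text
2.68 [0.4698 0.0489 0.1803] w 0.0914 g 0.0 F [-0.2  0.1  0.2]
shift [0.165, -0.148, 0.481] turn [-0.0001, 0.0001, 0.0012] j6 0.67 deg 0
shift [0.165, -0.148, 0.641] turn [-0.0001, 0.0001, 0.0012] j6 0.67 deg 0
```

Emit:
apply_moves(
  targets=[
    [[0.165,-0.148,0.2],[0,0,0],-0.4],
    [[0.165,-0.148,0.3],[0,0,0],-0.4],
    [[0.165,-0.148,0.45],[0,0,0],-0.4],
    [[0.165,-0.148,0.55],[0,0,0],-0.4],
    [[0.165,-0.148,0.62],[0,0,0],-0.4],
    [[0.165,-0.148,0.644],[0,0,0],-0.4],
    [[0.165,-0.148,0.644],[0,0,0],-0.4],
  ],
)

```text
time_s: 3.27
eef_pos: [0.4521, 0.0986, 0.0192]
tool_rot: [[0.432, 0.902, -0.003], [0.902, -0.432, -0.001], [-0.002, -0.002, -1.0]]
ft_force: [0.3, -0.3, 0.7]
grip_width: 0.0634
grasp_force: 0.0
```

Emit:
apply_moves(
  targets=[
    [[0,0,0],[0,0,0],1],
    [[0,0,0],[0,0,0],1],
    [[0,0,0],[0,0,0],1],
    [[0,0,0],[0,0,0],1],
    [[0,0,0],[0,0,0],1],
    [[0,0,0],[0,0,0],1],
    [[0,0,0],[0,0,0],1],
    [[0,0,0],[0,0,0],1],
    [[0,0,0],[0,0,0],1],
    [[0,0,0],[0,0,0],1],
  ],
)

```text
time_s: 4.1
eef_pos: [0.4531, 0.1002, 0.0199]
tool_rot: [[0.43, 0.903, 0.0], [0.903, -0.43, -0.0], [-0.0, 0.0, -1.0]]
ft_force: [-0.1, 0.5, 1.1]
grip_width: 0.0091
grasp_force: 30.0
```

Emit:
apply_moves(
  targets=[
    [[0,0,-0.1],[0,0,0],1],
    [[0,0,-0.2],[0,0,0],1],
    [[0,0,-0.3],[0,0,0],1],
    [[0,0,-0.4],[0,0,0],1],
    [[0,0,-0.5],[0,0,0],1],
    [[0,0,-0.5],[0,0,0],1],
  ],
)

```text
time_s: 4.6
eef_pos: [0.4559, 0.1007, 0.1493]
tool_rot: [[0.431, 0.903, 0.009], [0.903, -0.431, 0.002], [0.006, 0.008, -1.0]]
ft_force: [0.3, 0.4, -0.7]
grip_width: 0.0086
grasp_force: 30.0
```

Run:
```python
from h import *
im=capture("top");cv2.imwrite("pics/t1.png",cv2.resize(im[100:240,170:410,::-1],None,fx=3,fy=3,interpolation=cv2.INTER_CUBIC))
a=np.radians(64.5);state()
go((.625,.285,.13),a);go((.625,.285,.068),a)
```

```text
4.65 [0.4546 0.1004 0.1471] w 0.0089 g 30.0 F [1.2 1.4 0.1]
shift [0.959, 0.297, 0.073] turn [0.0015, -0.0011, -0.0] j6 0.87 deg 0
shift [0.959, 0.296, 0.321] turn [0.0015, -0.0011, -0.0] j6 0.87 deg 0
```

View pics/t1.png

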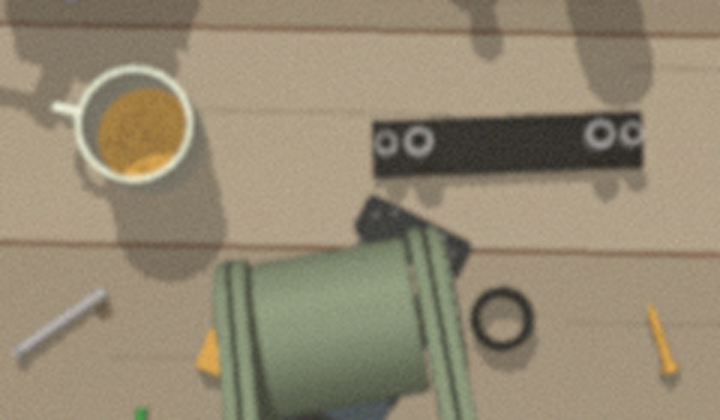

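The screw is gripped at 9 mm. The mug rim in the crop is centred at (134,125), which is full-image (214.7,141.7), so the target holds.

Emit:
apply_moves(
  targets=[
    [[0.957,0.298,0],[0,0,0],1],
    [[0.957,0.298,0],[0,0,0],1],
    [[0.957,0.298,0],[0,0,0],1],
    [[0.957,0.298,0],[0,0,0],1],
    [[0.957,0.298,0],[0,0,0],1],
    [[0.957,0.298,0],[0,0,0],1],
    [[0.957,0.298,0],[0,0,0],1],
    [[0.957,0.298,0],[0,0,0],1],
    [[0.957,0.298,0],[0,0,0],1],
  ],
)

```text
time_s: 5.4
eef_pos: [0.622, 0.2834, 0.1427]
tool_rot: [[0.43, 0.903, -0.004], [0.903, -0.43, -0.002], [-0.004, -0.003, -1.0]]
ft_force: [-0.1, 0.2, -0.3]
grip_width: 0.0087
grasp_force: 30.0
```

Emit:
apply_moves(
  targets=[
    [[0,0,0.1],[0,0,0],1],
    [[0,0,0.2],[0,0,0],1],
    [[0,0,0.3],[0,0,0],1],
    [[0,0,0.35],[0,0,0],1],
    [[0,0,0.35],[0,0,0],1],
    [[0,0,0.35],[0,0,0],1],
  ],
)

```text
time_s: 5.9
eef_pos: [0.6228, 0.2832, 0.0575]
tool_rot: [[0.431, 0.902, -0.001], [0.902, -0.431, -0.001], [-0.001, -0.001, -1.0]]
ft_force: [0.2, -0.1, -0.7]
grip_width: 0.0084
grasp_force: 30.0
```

Emit:
apply_moves(
  targets=[
    [[0,0,0],[0,0,0],0.5],
    [[0,0,0],[0,0,0],0.5],
    [[0,0,0],[0,0,0],0.5],
    [[0,0,0],[0,0,0],0.5],
    [[0,0,0],[0,0,0],0.5],
    [[0,0,-0.1],[0,0,0],0.5],
    [[0,0,-0.2],[0,0,0],0.5],
    [[0,0,-0.35],[0,0,0],0.5],
    [[0,0,-0.4],[0,0,0],0.5],
    [[0,0,-0.4],[0,0,0],0.5],
  ],
)

```text
time_s: 6.73
eef_pos: [0.6256, 0.285, 0.1626]
tool_rot: [[0.431, 0.903, 0.009], [0.903, -0.431, 0.004], [0.007, 0.006, -1.0]]
ft_force: [0.4, 0.2, 0.2]
grip_width: 0.0228
grasp_force: 0.0
```

Run:
```python
from h import *
im=capture("scene");cv2.imwrite("pics/s1.png",cv2.resize(im[150:350,220:520,::-1],None,fx=2,fy=2,interpolation=cv2.INTER_CUBIC))
a=np.radians(18.8);state()
go((.4655,-.1315,.15),a);go((.4655,-.1315,.02),a)
```

```text
6.78 [0.6242 0.2844 0.1597] w 0.0228 g 0.0 F [-0.7 -0.6  0.3]
shift [-1.775, 0.143, 0.033] turn [0.0005, -0.0014, 0.2539] j6 0.97 deg 46
shift [-1.777, 0.142, 0.553] turn [0.0005, -0.0014, 0.2539] j6 0.97 deg 46
```

View pics/s1.png

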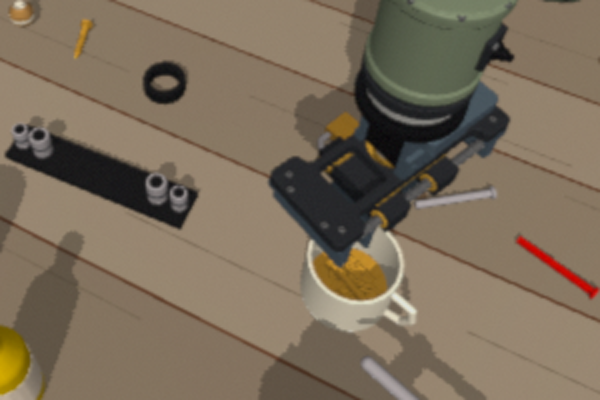

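A screw now lies in the upright mug, around crop (350,265). On to screw 2.

Emit:
apply_moves(
  targets=[
    [[-0.9,0.07,0],[0,0,0],-0.4],
    [[-0.9,0.07,0],[0,0,0],-0.4],
    [[-0.9,0.07,0],[0,0,0],-0.4],
    [[-0.9,0.07,0],[0,0,0],-0.4],
    [[-0.9,0.07,0],[0,0,0],-0.4],
    [[-0.9,0.07,0],[0,0,0],-0.4],
  ],
)

```text
time_s: 7.28
eef_pos: [0.5383, 0.0694, 0.1554]
tool_rot: [[0.432, 0.902, -0.006], [0.902, -0.432, -0.002], [-0.005, -0.005, -1.0]]
ft_force: [-0.2, 0.8, -0.4]
grip_width: 0.0597
grasp_force: 0.0
```

Emit:
apply_moves(
  targets=[
    [[-0.87,0.07,0],[0,0,0.254],-0.4],
    [[-0.87,0.07,0],[0,0,0.254],-0.4],
    [[-0.87,0.07,0],[0,0,0.254],-0.4],
    [[-0.87,0.07,0],[0,0,0.254],-0.4],
    [[-0.87,0.07,0],[0,0,0.254],-0.4],
    [[-0.87,0.07,0],[0,0,0.254],-0.4],
    [[-0.87,0.07,0],[0,0,0.254],-0.4],
    [[-0.87,0.07,0],[0,0,0.254],-0.4],
  ],
)

```text
time_s: 7.95
eef_pos: [0.4627, -0.1312, 0.1558]
tool_rot: [[0.948, 0.319, -0.003], [0.319, -0.948, 0.001], [-0.003, -0.002, -1.0]]
ft_force: [-0.1, 0.2, 0.1]
grip_width: 0.0636
grasp_force: 0.0
```

Run:
```python
from h import *
a=np.radians(18.8);state()
go((.4655,-.131,.02),a)
```

```text
7.95 [ 0.4627 -0.1312  0.1558] w 0.0636 g 0.0 F [-0.1  0.2  0.1]
shift [0.012, 0.004, 0.543] turn [-0.0006, 0.0009, -0.0011] j6 0.97 deg 0
```

Emit:
apply_moves(
  targets=[
    [[0.008,0.004,0.12],[0,0,0],-0.4],
    [[0.008,0.004,0.25],[0,0,0],-0.4],
    [[0.008,0.004,0.4],[0,0,0],-0.4],
    [[0.008,0.004,0.5],[0,0,0],-0.4],
    [[0.008,0.004,0.543],[0,0,0],-0.4],
    [[0.008,0.004,0.543],[0,0,0],-0.4],
    [[0.008,0.004,0.543],[0,0,0],-0.4],
  ],
)

```text
time_s: 8.53
eef_pos: [0.4655, -0.1298, 0.0202]
tool_rot: [[0.946, 0.324, -0.003], [0.324, -0.946, 0.001], [-0.003, -0.002, -1.0]]
ft_force: [-1.2, -0.8, -0.4]
grip_width: 0.0638
grasp_force: 0.0
```

Emit:
apply_moves(
  targets=[
    [[0,0,0],[0,0,0],1],
    [[0,0,0],[0,0,0],1],
    [[0,0,0],[0,0,0],1],
    [[0,0,0],[0,0,0],1],
    [[0,0,0],[0,0,0],1],
    [[0,0,0],[0,0,0],1],
    [[0,0,0],[0,0,0],1],
    [[0,0,0],[0,0,0],1],
    [[0,0,0],[0,0,0],1],
    [[0,0,0],[0,0,0],1],
  ],
)

```text
time_s: 9.37
eef_pos: [0.4666, -0.1308, 0.0217]
tool_rot: [[0.947, 0.322, 0.0], [0.322, -0.947, -0.0], [0.0, 0.0, -1.0]]
ft_force: [0.2, -0.4, 0.4]
grip_width: 0.0087
grasp_force: 30.0
```

Emit:
apply_moves(
  targets=[
    [[0,0,-0.1],[0,0,0],1],
    [[0,0,-0.2],[0,0,0],1],
    [[0,0,-0.3],[0,0,0],1],
    [[0,0,-0.4],[0,0,0],1],
    [[0,0,-0.53],[0,0,0],1],
    [[0,0,-0.53],[0,0,0],1],
    [[0,0,-0.53],[0,0,0],1],
  ],
)

```text
time_s: 9.95
eef_pos: [0.4675, -0.1311, 0.1558]
tool_rot: [[0.947, 0.322, 0.004], [0.322, -0.947, -0.001], [0.003, 0.003, -1.0]]
ft_force: [-0.3, -0.2, 0.9]
grip_width: 0.0087
grasp_force: 30.0
```

Run:
```python
from h import *
state()
for d in(18.8,64.5): go((.6245,.285,.15),np.radians(d))
```

```text
9.95 [ 0.4675 -0.1311  0.1558] w 0.0087 g 30.0 F [-0.3 -0.2  0.9]
shift [1.13, -1.374, 0.023] turn [-0.0017, -0.0013, 0.9998] j6 -1.47 deg 180
shift [1.13, -1.374, 0.023] turn [0.0012, -0.0007, -0.254] j6 0.87 deg 46
```

Emit:
apply_moves(
  targets=[
    [[0.565,-0.687,0],[0,0,0],1],
    [[0.565,-0.687,0],[0,0,0],1],
    [[0.565,-0.687,0],[0,0,0],1],
    [[0.565,-0.687,0],[0,0,0],1],
    [[0.565,-0.687,0],[0,0,0],1],
    [[0.565,-0.687,0],[0,0,0],1],
  ],
)

```text
time_s: 10.45
eef_pos: [0.5457, 0.0818, 0.1523]
tool_rot: [[0.946, 0.325, -0.001], [0.325, -0.946, 0.002], [-0.001, -0.002, -1.0]]
ft_force: [1.1, 0.1, -0.9]
grip_width: 0.0087
grasp_force: 30.0
```

Emit:
apply_moves(
  targets=[
    [[0.565,-0.687,0],[0,0,0],1],
    [[0.565,-0.687,0],[0,0,0],1],
    [[0.565,-0.687,0],[0,0,0],1],
    [[0.565,-0.687,0],[0,0,0],1],
    [[0.565,-0.687,0],[0,0,0],1],
    [[0.565,-0.687,0],[0,0,0],1],
    [[0.565,-0.687,0],[0,0,0],1],
    [[0.565,-0.687,0],[0,0,0],1],
  ],
)

```text
time_s: 11.12
eef_pos: [0.6225, 0.2851, 0.1517]
tool_rot: [[0.946, 0.323, -0.004], [0.323, -0.946, -0.003], [-0.004, 0.001, -1.0]]
ft_force: [0.5, -0.8, -0.5]
grip_width: 0.0086
grasp_force: 30.0
```

Run:
```python
from h import *
state()
go((.6245,.285,.062),np.radians(18.8))
```

```text
11.12 [0.6225 0.2851 0.1517] w 0.0086 g 30.0 F [ 0.5 -0.8 -0.5]
shift [0.009, 0.003, 0.359] turn [-0.0022, 0.0006, -0.9997] j6 -1.47 deg 180
```

Emit:
apply_moves(
  targets=[
    [[0,0,0.1],[0,0,0],1],
    [[0,0,0.2],[0,0,0],1],
    [[0,0,0.3],[0,0,0],1],
    [[0,0,0.36],[0,0,0],1],
    [[0,0,0.36],[0,0,0],1],
    [[0,0,0.36],[0,0,0],1],
  ],
)

```text
time_s: 11.62
eef_pos: [0.6226, 0.2833, 0.0632]
tool_rot: [[0.947, 0.32, -0.003], [0.32, -0.947, -0.002], [-0.003, 0.001, -1.0]]
ft_force: [-0.1, 0.1, -0.2]
grip_width: 0.0086
grasp_force: 30.0
```

Emit:
apply_moves(
  targets=[
    [[0,0,0],[0,0,0],0.5],
    [[0,0,0],[0,0,0],0.5],
    [[0,0,0],[0,0,0],0.5],
    [[0,0,0],[0,0,0],0.5],
    [[0,0,0],[0,0,0],0.5],
    [[0,0,-0.1],[0,0,0],0.5],
    [[0,0,-0.2],[0,0,0],0.5],
    [[0,0,-0.35],[0,0,0],0.5],
    [[0,0,-0.4],[0,0,0],0.5],
    [[0,0,-0.4],[0,0,0],0.5],
  ],
)

```text
time_s: 12.45
eef_pos: [0.6257, 0.2865, 0.1694]
tool_rot: [[0.947, 0.322, 0.009], [0.322, -0.947, 0.004], [0.01, -0.001, -1.0]]
ft_force: [0.2, 0.0, 0.2]
grip_width: 0.0226
grasp_force: 0.0
```

Run:
```python
from h import *
im=capture("scene");cv2.imwrite("pics/s2.png",cv2.resize(im[220:340,340:480,::-1],None,fx=3,fy=3,interpolation=cv2.INTER_CUBIC))
a=np.radians(127.5);state()
print(np.round(sense()['joint_positions'],2))
go((.4755,.353,.15),a)
```

```text
12.5 [0.6244 0.2859 0.1665] w 0.0229 g 0.0 F [-0.2 -0.4 -0.4]
[ 0.41  0.53  1.38 -0.    1.22  1.66]
shift [-0.478, -0.446, 0.064] turn [0.0013, -0.0011, -0.604] j6 -0.02 deg 109
```

View pics/s2.png

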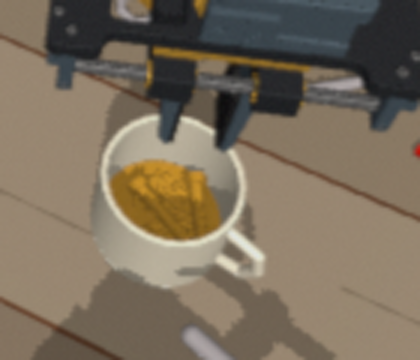

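Both screws lie in the mug, in the crop at about (150,200) and (197,195). Now the pin.

Emit:
apply_moves(
  targets=[
    [[-0.478,-0.446,0],[0,0,-0.39],-0.4],
    [[-0.478,-0.446,0],[0,0,-0.39],-0.4],
    [[-0.478,-0.446,0],[0,0,-0.39],-0.4],
    [[-0.478,-0.446,0],[0,0,-0.39],-0.4],
    [[-0.478,-0.446,0],[0,0,-0.39],-0.4],
    [[-0.478,-0.446,0],[0,0,-0.39],-0.4],
    [[-0.478,-0.446,0],[0,0,-0.39],-0.4],
    [[-0.478,-0.446,0],[0,0,-0.39],-0.4],
    [[-0.478,-0.446,0],[0,0,-0.39],-0.4],
    [[-0.478,-0.446,0],[0,0,-0.39],-0.4],
  ],
)

```text
time_s: 13.33
eef_pos: [0.4733, 0.3518, 0.162]
tool_rot: [[0.012, 1.0, -0.003], [1.0, -0.012, -0.003], [-0.003, -0.003, -1.0]]
ft_force: [-0.7, 0.0, -0.5]
grip_width: 0.0637
grasp_force: 0.0
```

Emit:
apply_moves(
  targets=[
    [[0,0,0],[0,0,-0.214],-0.4],
    [[0,0,0],[0,0,-0.214],-0.4],
    [[0,0,0],[0,0,-0.214],-0.4],
    [[0,0,0],[0,0,-0.214],-0.4],
    [[0,0,0],[0,0,-0.214],-0.4],
    [[0,0,0],[0,0,-0.214],-0.4],
    [[0,0,0],[0,0,-0.214],-0.4],
  ],
)

```text
time_s: 13.92
eef_pos: [0.4734, 0.3518, 0.1621]
tool_rot: [[-0.609, 0.793, -0.003], [0.793, 0.609, -0.002], [0.0, -0.004, -1.0]]
ft_force: [-0.1, 0.6, -0.1]
grip_width: 0.0638
grasp_force: 0.0
```

Run:
```python
from h import *
state();go((.4755,.353,.02),np.radians(127.5))
```

```text
13.92 [0.4734 0.3518 0.1621] w 0.0638 g 0.0 F [-0.1  0.6 -0.1]
shift [-0.001, 0.012, 0.568] turn [-0.0013, -0.0, 0.0002] j6 -0.02 deg 0
```

Emit:
apply_moves(
  targets=[
    [[0,0.008,0.12],[0,0,0],-0.4],
    [[0,0.008,0.25],[0,0,0],-0.4],
    [[0,0.008,0.4],[0,0,0],-0.4],
    [[0,0.008,0.5],[0,0,0],-0.4],
    [[0,0.008,0.568],[0,0,0],-0.4],
    [[0,0.008,0.568],[0,0,0],-0.4],
    [[0,0.008,0.568],[0,0,0],-0.4],
  ],
)

```text
time_s: 14.5
eef_pos: [0.4751, 0.353, 0.0204]
tool_rot: [[-0.608, 0.794, -0.003], [0.794, 0.608, -0.002], [0.0, -0.003, -1.0]]
ft_force: [1.0, 0.2, 0.9]
grip_width: 0.0639
grasp_force: 0.0
```

Emit:
apply_moves(
  targets=[
    [[0,0,0],[0,0,0],1],
    [[0,0,0],[0,0,0],1],
    [[0,0,0],[0,0,0],1],
    [[0,0,0],[0,0,0],1],
    [[0,0,0],[0,0,0],1],
    [[0,0,0],[0,0,0],1],
    [[0,0,0],[0,0,0],1],
    [[0,0,0],[0,0,0],1],
    [[0,0,0],[0,0,0],1],
    [[0,0,0],[0,0,0],1],
  ],
)

```text
time_s: 15.33
eef_pos: [0.4761, 0.3537, 0.0222]
tool_rot: [[-0.609, 0.793, 0.0], [0.793, 0.609, -0.0], [-0.0, 0.0, -1.0]]
ft_force: [-0.7, -0.5, 0.6]
grip_width: 0.0086
grasp_force: 30.0
```

Emit:
apply_moves(
  targets=[
    [[0,0,-0.1],[0,0,0],1],
    [[0,0,-0.2],[0,0,0],1],
    [[0,0,-0.3],[0,0,0],1],
    [[0,0,-0.4],[0,0,0],1],
    [[0,0,-0.53],[0,0,0],1],
    [[0,0,-0.53],[0,0,0],1],
    [[0,0,-0.53],[0,0,0],1],
  ],
)

```text
time_s: 15.92
eef_pos: [0.4769, 0.3543, 0.1567]
tool_rot: [[-0.609, 0.793, 0.004], [0.793, 0.609, 0.002], [-0.0, 0.004, -1.0]]
ft_force: [0.2, 0.5, -0.6]
grip_width: 0.0083
grasp_force: 30.0
```

Run:
```python
from h import *
im=capture("scene");cv2.imwrite("pics/s3.png",cv2.resize(im[160:310,360:520,::-1],None,fx=3,fy=3,interpolation=cv2.INTER_CUBIC))
# tin from blue pixels of top0 (floor+inner walls)
im=cv2.imread("pics/top0.png")[110:175,418:500];hsv=cv2.cvtColor(im,cv2.COLOR_BGR2HSV)
m=((hsv[...,0]>90)&(hsv[...,0]<130)&(hsv[...,1]>90))
v,u=np.nonzero(m)
W=np.array([ray("top",(a+418,b+110),.03)[:2]*1e3 for a,b in zip(u,v)]).astype(np.float32)
print(len(u),cv2.minAreaRect(W))
state();go((.643,-.290,.15),np.radians(102))
```

```text
1922 ((642.1156005859375, -287.35479736328125), (87.9052963256836, 127.43607330322266), 12.657116889953613)
15.97 [0.4759 0.3536 0.1549] w 0.0086 g 30.0 F [-0.2 -0.2 -0.6]
shift [-2.449, -1.037, 0.019] turn [0.0002, 0.0, 0.1416] j6 -0.63 deg 25
```

View pics/s3.png

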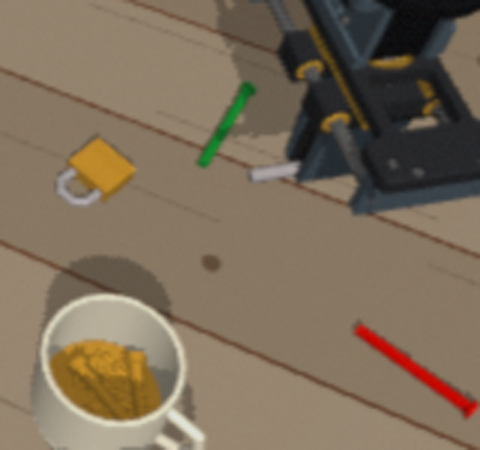

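The pin is gripped, its end showing at crop (275,172), and the mug is intact. I'll carry it to the tin.

Emit:
apply_moves(
  targets=[
    [[-0.82,-0.345,0],[0,0,0],1],
    [[-0.82,-0.345,0],[0,0,0],1],
    [[-0.82,-0.345,0],[0,0,0],1],
    [[-0.82,-0.345,0],[0,0,0],1],
    [[-0.82,-0.345,0],[0,0,0],1],
    [[-0.82,-0.345,0],[0,0,0],1],
  ],
)

```text
time_s: 16.47
eef_pos: [0.532, 0.1336, 0.1527]
tool_rot: [[-0.606, 0.795, -0.003], [0.795, 0.606, -0.003], [-0.0, -0.005, -1.0]]
ft_force: [0.1, 0.4, -0.8]
grip_width: 0.0085
grasp_force: 30.0
```

Emit:
apply_moves(
  targets=[
    [[-0.82,-0.345,0],[0,0,0],1],
    [[-0.82,-0.345,0],[0,0,0],1],
    [[-0.82,-0.345,0],[0,0,0],1],
    [[-0.82,-0.345,0],[0,0,0],1],
    [[-0.82,-0.345,0],[0,0,0],1],
    [[-0.82,-0.345,0],[0,0,0],1],
  ],
)

```text
time_s: 16.97
eef_pos: [0.5889, -0.0816, 0.1527]
tool_rot: [[-0.606, 0.796, -0.002], [0.796, 0.606, -0.002], [-0.0, -0.003, -1.0]]
ft_force: [0.8, -0.8, -0.4]
grip_width: 0.0083
grasp_force: 30.0
```

Emit:
apply_moves(
  targets=[
    [[-0.8,-0.34,0],[0,0,0.14],1],
    [[-0.8,-0.34,0],[0,0,0.14],1],
    [[-0.8,-0.34,0],[0,0,0.14],1],
    [[-0.8,-0.34,0],[0,0,0.14],1],
    [[-0.8,-0.34,0],[0,0,0.14],1],
    [[-0.8,-0.34,0],[0,0,0.14],1],
    [[-0.8,-0.34,0],[0,0,0.14],1],
    [[-0.8,-0.34,0],[0,0,0.14],1],
  ],
)

```text
time_s: 17.63
eef_pos: [0.6421, -0.2862, 0.1527]
tool_rot: [[-0.212, 0.977, -0.003], [0.977, 0.212, 0.002], [0.003, -0.003, -1.0]]
ft_force: [-0.2, 0.5, -1.0]
grip_width: 0.0087
grasp_force: 30.0
```

Run:
```python
from h import *
im=capture("scene");cv2.imwrite("pics/s4.png",cv2.resize(im[120:260,90:260,::-1],None,fx=3,fy=3,interpolation=cv2.INTER_CUBIC))
state();go((.642,-.288,.024),np.radians(102.5))
```

```text
17.68 [ 0.6422 -0.2853  0.1533] w 0.0084 g 30.0 F [ 0.7 -0.4  0. ]
shift [-0.012, -0.002, 0.517] turn [-0.0007, -0.0009, -0.001] j6 -0.64 deg 0
```

View pics/s4.png

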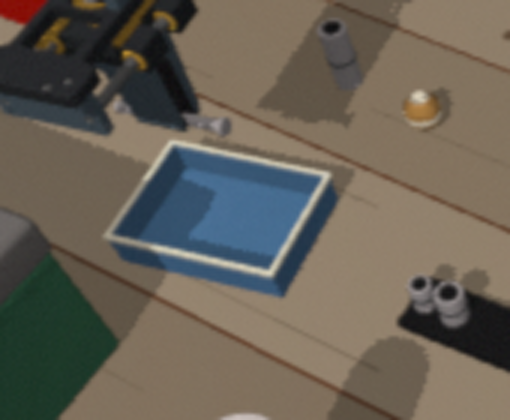

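The pin is held level above the tin, with its head at crop (215,127). Lowering.

Emit:
apply_moves(
  targets=[
    [[-0.008,0,0.15],[0,0,0],1],
    [[-0.008,0,0.28],[0,0,0],1],
    [[-0.008,0,0.38],[0,0,0],1],
    [[-0.008,0,0.44],[0,0,0],1],
    [[-0.008,0,0.48],[0,0,0],1],
    [[-0.008,0,0.5],[0,0,0],1],
    [[-0.008,0,0.508],[0,0,0],1],
    [[-0.008,0,0.508],[0,0,0],1],
  ],
)

```text
time_s: 18.35
eef_pos: [0.6439, -0.2884, 0.0284]
tool_rot: [[-0.214, 0.977, 0.001], [0.977, 0.214, -0.0], [-0.001, 0.001, -1.0]]
ft_force: [-0.1, -1.0, -0.5]
grip_width: 0.0087
grasp_force: 30.0
```

Run:
```python
from h import *
state()
```

```text
18.35 [ 0.6439 -0.2884  0.0284] w 0.0087 g 30.0 F [-0.1 -1.  -0.5]
```

Down about 2.5 mm more, then release gently and lift.

Emit:
apply_moves(
  targets=[
    [[0,0,0.006],[0,0,0],1],
    [[0,0,0.01],[0,0,0],1],
    [[0,0,0.01],[0,0,0],1],
    [[0,0,0.01],[0,0,0],0.5],
    [[0,0,0.01],[0,0,0],0.5],
    [[0,0,0.01],[0,0,0],0.5],
    [[0,0,0.01],[0,0,0],0.5],
    [[0,0,0.01],[0,0,0],0.5],
  ],
)

```text
time_s: 19.02
eef_pos: [0.6435, -0.2891, 0.0253]
tool_rot: [[-0.213, 0.977, 0.0], [0.977, 0.213, -0.0], [-0.0, 0.0, -1.0]]
ft_force: [-0.6, 0.1, 0.8]
grip_width: 0.023
grasp_force: 0.0
```

Emit:
apply_moves(
  targets=[
    [[0,0,-0.1],[0,0,0],0.5],
    [[0,0,-0.2],[0,0,0],0.5],
    [[0,0,-0.3],[0,0,0],0.3],
    [[0,0,-0.42],[0,0,0],0],
    [[0,0,-0.53],[0,0,0],-0.2],
    [[0,0,-0.53],[0,0,0],-0.4],
  ],
)

```text
time_s: 19.52
eef_pos: [0.6464, -0.2904, 0.1649]
tool_rot: [[-0.213, 0.977, 0.011], [0.977, 0.213, -0.005], [-0.008, 0.01, -1.0]]
ft_force: [0.2, -0.2, 0.8]
grip_width: 0.0466
grasp_force: 0.0
```

Run:
```python
from h import *
im=capture("scene");cv2.imwrite("pics/s5.png",cv2.resize(im[100:260,90:260,::-1],None,fx=3,fy=3,interpolation=cv2.INTER_CUBIC))
# socket: centre lines; print refined estimates
im=cv2.imread("pics/top0.png")
cv2.imwrite("pics/t2.png",cv2.resize(np.hstack([im[195:235,448:488],im[128:168,285:325],im[128:168,355:395]]),None,fx=6,fy=6,interpolation=cv2.INTER_CUBIC))
state();go((.466,-.304,.15),np.radians(-90+14))
print(np.round(sense()['joint_positions'],2))
```

```text
19.57 [ 0.6453 -0.2898  0.162 ] w 0.0505 g 0.0 F [0.9 0.5 0.5]
shift [0.098, -0.713, 0.043] turn [0.002, 0.0016, -0.0095] j6 -0.82 deg 2
[-0.44  0.57  1.33 -0.    1.23 -0.65]
```

View pics/s5.png

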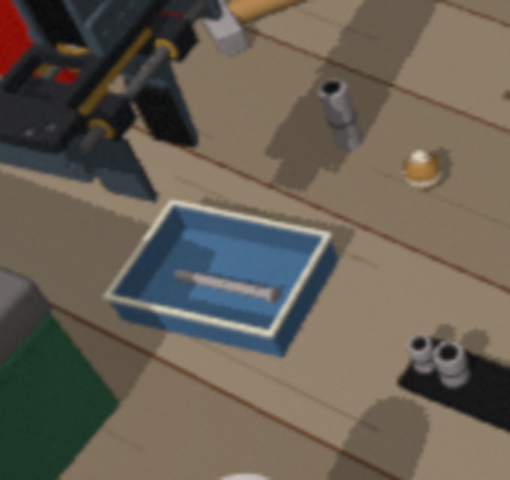

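View pics/t2.png

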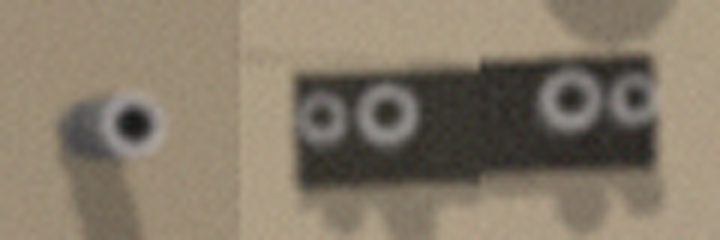

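The pin lies flat in the tin, crop (180,273) to (278,293). The socket mouth is at top (470.2,215.3). The inner strip sockets are at (309.7,146.7) and (370,144.5), and the strip middle is about (339.2,148.2).

Run:
```python
from h import *
print("strip",ray("top",(339.2,148.2),.01),"socks",ray("top",(309.7,146.7),.038),ray("top",(370,144.5),.038),"ends",ray("top",(294.2,149.8),.01),ray("top",(384.2,146.7),.01))
print("mouth",ray("top",(470.2,215.3),.064),ray("scene",(201,129.7),.064))
state();go((.466,-.304,.16),np.radians(102));go((.466,-.304,.045),np.radians(102))
```

```text
strip [ 0.62512969 -0.004842    0.01      ] socks [0.62263517 0.06661654 0.038     ] [ 0.63050997 -0.07645808  0.038     ] ends [0.61922547 0.10435203 0.01      ] [ 0.63079459 -0.1141509   0.01      ]
mouth [ 0.4654332  -0.30579203  0.064     ] [ 0.46469406 -0.30174809  0.064     ]
19.57 [ 0.6453 -0.2898  0.162 ] w 0.0505 g 0.0 F [0.9 0.5 0.5]
shift [0.097, -0.713, 0.003] turn [0.002, 0.0016, 0.0016] j6 -0.79 deg 1
shift [0.1, -0.716, 0.463] turn [0.002, 0.0016, 0.0016] j6 -0.79 deg 1
```

Emit:
apply_moves(
  targets=[
    [[0.1,-0.713,0],[0,0,0],-0.4],
    [[0.1,-0.713,0],[0,0,0],-0.4],
    [[0.1,-0.713,0],[0,0,0],-0.4],
    [[0.1,-0.713,0],[0,0,0],-0.4],
    [[0.1,-0.713,0],[0,0,0],-0.4],
    [[0.1,-0.713,0],[0,0,0],-0.4],
    [[0.1,-0.713,0],[0,0,0],-0.4],
    [[0.1,-0.713,0],[0,0,0],-0.4],
  ],
)

```text
time_s: 20.23
eef_pos: [0.4653, -0.3028, 0.1575]
tool_rot: [[-0.213, 0.977, 0.001], [0.977, 0.213, -0.0], [-0.001, 0.001, -1.0]]
ft_force: [0.6, -0.7, -0.2]
grip_width: 0.0636
grasp_force: 0.0
```

Run:
```python
from h import *
state();go((.4655,-.304,.045),np.radians(102))
```

```text
20.23 [ 0.4653 -0.3028  0.1575] w 0.0636 g 0.0 F [ 0.6 -0.7 -0.2]
shift [-0.005, -0.001, 0.45] turn [0.0003, 0.0002, 0.0017] j6 -0.79 deg 0
```

Emit:
apply_moves(
  targets=[
    [[-0.005,0,0.1],[0,0,0],-0.4],
    [[-0.005,0,0.2],[0,0,0],-0.4],
    [[-0.005,0,0.3],[0,0,0],-0.4],
    [[-0.005,0,0.4],[0,0,0],-0.4],
    [[-0.005,0,0.45],[0,0,0],-0.4],
    [[-0.005,0,0.45],[0,0,0],-0.4],
    [[-0.005,0,0.45],[0,0,0],-0.4],
  ],
)

```text
time_s: 20.82
eef_pos: [0.4654, -0.3035, 0.0443]
tool_rot: [[-0.214, 0.977, -0.001], [0.977, 0.214, 0.001], [0.001, -0.001, -1.0]]
ft_force: [-0.1, -0.2, 0.9]
grip_width: 0.064
grasp_force: 0.0
```

Emit:
apply_moves(
  targets=[
    [[0,0,0],[0,0,0],0],
    [[0,0,0],[0,0,0],0.2],
    [[0,0,0],[0,0,0],0.4],
    [[0,0,0],[0,0,0],1],
    [[0,0,0],[0,0,0],1],
    [[0,0,0],[0,0,0],1],
    [[0,0,0],[0,0,0],1],
    [[0,0,0],[0,0,0],1],
    [[0,0,0],[0,0,0],1],
  ],
)

```text
time_s: 21.57
eef_pos: [0.4644, -0.3039, 0.0456]
tool_rot: [[-0.213, 0.977, 0.0], [0.977, 0.213, -0.0], [-0.0, 0.0, -1.0]]
ft_force: [-0.2, 0.4, 3.6]
grip_width: 0.0235
grasp_force: 30.0
```

Emit:
apply_moves(
  targets=[
    [[0,0,-0.05],[0,0,0],1],
    [[0,0,-0.15],[0,0,0],1],
    [[0,0,-0.25],[0,0,0],1],
    [[0,0,-0.35],[0,0,0],1],
    [[0,0,-0.4],[0,0,0],1],
    [[0,0,-0.4],[0,0,0],1],
    [[0,0,-0.4],[0,0,0],1],
  ],
)

```text
time_s: 22.15
eef_pos: [0.4641, -0.3037, 0.1451]
tool_rot: [[-0.213, 0.977, 0.0], [0.977, 0.213, -0.0], [-0.0, 0.0, -1.0]]
ft_force: [-0.5, 0.1, -1.8]
grip_width: 0.0234
grasp_force: 30.0
```

Run:
```python
from h import *
im=capture("scene");cv2.imwrite("pics/s6.png",cv2.resize(im[70:230,120:300,::-1],None,fx=4,fy=3.7,interpolation=cv2.INTER_CUBIC))
state();go((.626,-.005,.145),np.radians(93));go((.626,-.005,.145),np.radians(102))
```

```text
22.2 [ 0.4635 -0.3033  0.1441] w 0.0233 g 30.0 F [-0.1 -0.4 -1.5]
shift [1.027, 0.889, -0.004] turn [-0.0005, -0.0004, 0.0516] j6 -0.06 deg 9
shift [1.027, 0.889, -0.004] turn [-0.0005, -0.0005, 0.0016] j6 -0.22 deg 0
```

View pics/s6.png

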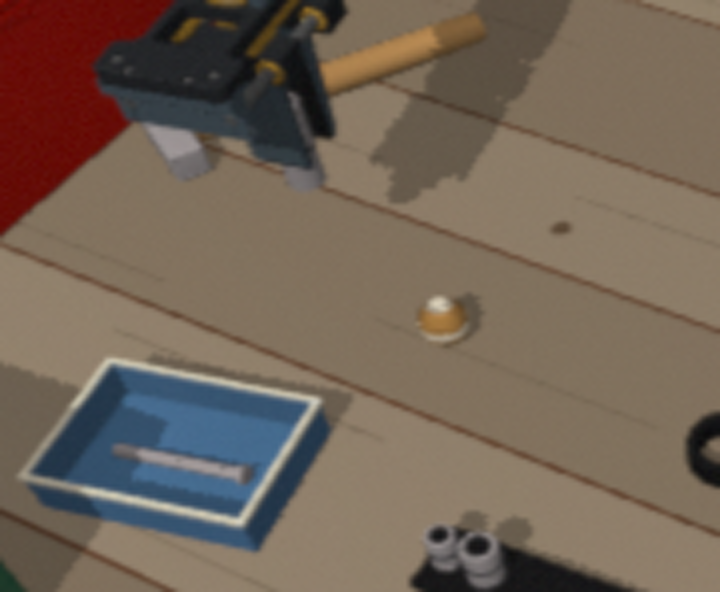

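The socket is held upright, its lower end at crop (303,180). Moving over the strip.

Emit:
apply_moves(
  targets=[
    [[0.514,0.445,0],[0,0,0],1],
    [[0.514,0.445,0],[0,0,0],1],
    [[0.514,0.445,0],[0,0,0],1],
    [[0.514,0.445,0],[0,0,0],1],
    [[0.514,0.445,0],[0,0,0],1],
  ],
)

```text
time_s: 22.62
eef_pos: [0.5474, -0.1487, 0.1432]
tool_rot: [[-0.217, 0.976, -0.001], [0.976, 0.217, 0.004], [0.004, -0.0, -1.0]]
ft_force: [1.0, -0.7, -1.2]
grip_width: 0.0232
grasp_force: 30.0
```

Emit:
apply_moves(
  targets=[
    [[0.514,0.445,0],[0,0,0.052],1],
    [[0.514,0.445,0],[0,0,0.052],1],
    [[0.514,0.445,0],[0,0,0.052],1],
    [[0.514,0.445,0],[0,0,0.052],1],
    [[0.514,0.445,0],[0,0,0.052],1],
    [[0.514,0.445,0],[0,0,0.052],1],
    [[0.514,0.445,0],[0,0,0.052],1],
    [[0.514,0.445,0],[0,0,0.052],1],
  ],
)

```text
time_s: 23.28
eef_pos: [0.6257, -0.0067, 0.1441]
tool_rot: [[-0.05, 0.999, -0.003], [0.999, 0.05, -0.001], [-0.001, -0.003, -1.0]]
ft_force: [-0.4, 0.7, -2.0]
grip_width: 0.0234
grasp_force: 30.0
```

Run:
```python
from h import *
state();go((.626,-.005,.057),np.radians(93))
```

```text
23.28 [ 0.6257 -0.0067  0.1441] w 0.0234 g 30.0 F [-0.4  0.7 -2. ]
shift [0.007, 0.003, 0.348] turn [-0.0009, 0.0002, -0.0007] j6 -0.06 deg 0
```

Emit:
apply_moves(
  targets=[
    [[0.004,0,0.1],[0,0,0],1],
    [[0.004,0,0.2],[0,0,0],1],
    [[0.004,0,0.28],[0,0,0],1],
    [[0.004,0,0.32],[0,0,0],1],
    [[0.004,0,0.335],[0,0,0],1],
    [[0.004,0,0.335],[0,0,0],1],
    [[0.004,0,0.335],[0,0,0],1],
    [[0.004,0,0.335],[0,0,0],1],
  ],
)

```text
time_s: 23.95
eef_pos: [0.6278, -0.0046, 0.0629]
tool_rot: [[-0.051, 0.999, 0.003], [0.999, 0.051, -0.0], [-0.0, 0.003, -1.0]]
ft_force: [0.3, 0.4, -1.8]
grip_width: 0.0235
grasp_force: 30.0
```

Run:
```python
from h import *
im=capture("scene");cv2.imwrite("pics/s7.png",cv2.resize(im[190:290,200:340,::-1],None,fx=5,fy=5,interpolation=cv2.INTER_CUBIC))
state()
```

```text
24.0 [ 0.6278 -0.0045  0.0629] w 0.0232 g 30.0 F [-0.5  0.7 -1.4]
```

View pics/s7.png

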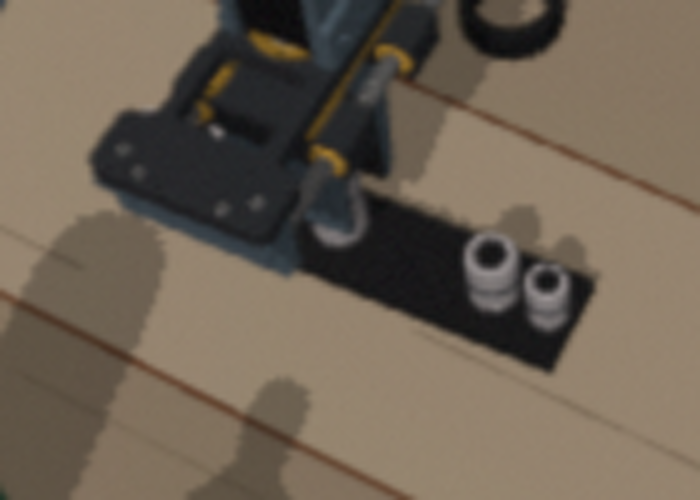

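The socket is over the gap, its base at crop (335,235). It is about 7 mm too high, so I'll lower it slowly and check the force.

Emit:
apply_moves(
  targets=[
    [[0,-0.006,0.008],[0,0,0],1],
    [[0,-0.006,0.016],[0,0,0],1],
    [[0,-0.006,0.022],[0,0,0],1],
    [[0,-0.006,0.026],[0,0,0],1],
    [[0,-0.006,0.026],[0,0,0],1],
    [[0,-0.006,0.026],[0,0,0],1],
  ],
)

```text
time_s: 24.5
eef_pos: [0.6253, -0.0043, 0.0556]
tool_rot: [[-0.051, 0.999, 0.0], [0.999, 0.051, -0.0], [-0.0, 0.0, -1.0]]
ft_force: [-2.4, 0.3, 4.1]
grip_width: 0.0235
grasp_force: 30.0
```

Contact (+4 N, up from −1.8). Releasing.

Emit:
apply_moves(
  targets=[
    [[0,0,0],[0,0,0],0.4],
    [[0,0,0],[0,0,0],0.3],
    [[0,0,0],[0,0,0],0.2],
    [[0,0,0],[0,0,0],0],
    [[0,0,0],[0,0,0],-0.1],
    [[0,0,0],[0,0,0],-0.1],
  ],
)

```text
time_s: 25.0
eef_pos: [0.6254, -0.0043, 0.0548]
tool_rot: [[-0.051, 0.999, -0.0], [0.999, 0.051, -0.0], [-0.0, -0.0, -1.0]]
ft_force: [-0.3, -0.8, -0.2]
grip_width: 0.05
grasp_force: 0.0
```

Emit:
apply_moves(
  targets=[
    [[0,0,-0.05],[0,0,0],-0.1],
    [[0,0,-0.15],[0,0,0],-0.1],
    [[0,0,-0.27],[0,0,0],-0.1],
    [[0,0,-0.4],[0,0,0],-0.1],
    [[0,0,-0.55],[0,0,0],-0.1],
    [[0,0,-0.55],[0,0,0],-0.1],
  ],
)

```text
time_s: 25.5
eef_pos: [0.6294, -0.0044, 0.2006]
tool_rot: [[-0.051, 0.999, 0.015], [0.999, 0.051, -0.0], [-0.001, 0.015, -1.0]]
ft_force: [0.8, -0.9, 1.1]
grip_width: 0.0501
grasp_force: 0.0
```

Emit:
apply_moves(
  targets=[
    [[0,-0.9,0],[0,0,0],-0.1],
    [[0,-0.9,0],[0,0,0],-0.1],
    [[0,-0.9,0],[0,0,0],-0.1],
    [[0,-0.9,0],[0,0,0],-0.1],
    [[0,-0.9,0],[0,0,0],-0.1],
    [[0,-0.9,0],[0,0,0],-0.1],
    [[0,-0.9,0],[0,0,0],-0.1],
  ],
)

```text
time_s: 26.08
eef_pos: [0.3962, -0.0158, 0.1923]
tool_rot: [[-0.051, 0.999, -0.002], [0.999, 0.051, -0.0], [0.0, -0.002, -1.0]]
ft_force: [0.4, 1.0, 0.1]
grip_width: 0.0503
grasp_force: 0.0
```

Run:
```python
from h import *
im=capture("scene");cv2.imwrite("pics/s8.png",im[...,::-1]);state()
```

```text
26.13 [ 0.3994 -0.0159  0.1928] w 0.0503 g 0.0 F [ 0.1  0.3 -0.3]
```

View pics/s8.png

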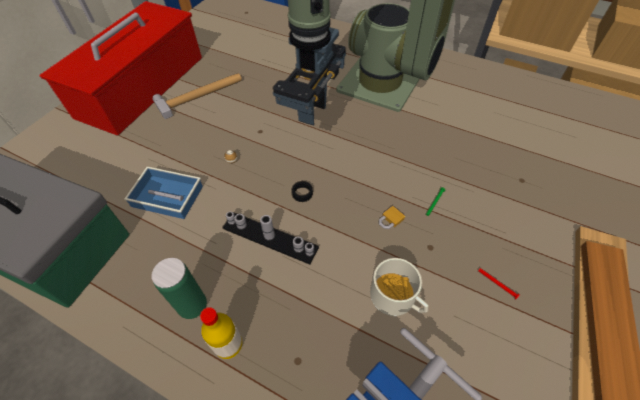

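Everything is in place: both screws are in the mug (397,285) and the pin is in the tin (165,193). The socket stands mid-strip (267,228), and the padlock, tape and float have not moved. Handing in.

```bash
python3 -c "
from cell import *
print(close_job())"
```

```text
the job is handed in; nothing more can be done
None
```

The job is handed in at about 26 s of the 106 s: both screws are in the mug, the hinge pin lies flat in the tin, and the socket stands upright mid-strip; the mug and tin are upright and the padlock, tape and float show no movement in the last picture.

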